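Stack half-moon box tiers on a sloping jig

TASK

Dry-fit the half-moon box on the sloping jig: stack the loose deep tier on the tier clamped in the jig, then the shallow tray on the deep tier, each turned so that its outline matches the one below and its foot drops fully home into the mouth below. Lower them gently rather than dropping or ramming them, let go, and leave the other things on the bench where they are.

Things in the scene. Friction and masses are not known exactly. Their poses are not given: they have to be found in the camera images.
- jig: Fixed reddish-brown wooden jig, board 182 x 190 mm sloping 30 deg: low edge to the jig's -x (robot side), rising to its +x. Origin on the bench below the centre of the clamped tier's underside (55 mm up); z up. Fence at the foot of the slope; behind the clamped tier, up the slope, a chrome toggle clamp (60 mm off the board at most); on the -y side a gate stop swung aside (37 mm off the board).
- seat (a point): Nominal centre, half-way up, of the base tier clamped on the board (same shape as the deep tier, rim 26 mm above). It may really be clamped up to 6 mm off this point either way along y: not measured, so look or feel for its mouth. z square to the board, 30 deg from vertical, leaning to the jig's -x; x up the slope, y along the straight side. Seated parts have x and y along these, same direction.
- tier_centre (a point): Centre of the loose deep tier (plain wood, 0.14-0.28 kg), level on the bench at the start, half-way up its 52 mm. z up through the open mouth. Rim 52 mm above the underside, inner floor 10. Rib to pinch firmly: 10 mm thick across y, at y = 0, 74 mm long along x, its top 42 mm above the underside. Outline: see tier_foot. Seated, it is 44 mm above seat along seat's z.
- tier_foot (a point): Underside centre of the deep tier, same axes, 26 mm below tier_centre. Half-moon outline of all tiers: 90 x 144 mm, corners (x,y) (-45,+-72) (-5,+-72) (28,+-50) (45,+-18) mm, straight side at x=-45. Walls 9 mm thick. The lowest 8 mm is a foot, inset 10.8 mm all round: it drops 8 mm into the mouth below with 1.8 mm to spare on each side, until the shoulder rests on the rim.
- top_centre (a point): Centre of the loose shallow tray (0.12-0.24 kg), level on the bench at the start: same wood, outline, foot, walls, floor and axes as the deep tier, but its rim is only 34 mm above its underside and its rib (10 mm thick across y, 74 mm along x, at y = 0) stands proud, to 48 mm. The point is 24 mm above the underside. Seated, it is 42 mm from tier_centre along z.
- side1: Bystander: unvarnished box side, flat board 150 x 50 x 9 mm lying on the bench, long along x. Origin under its centre.
- side2: Bystander: identical box side, 150 x 50 x 9 mm.
- side3: Bystander: identical box side, 150 x 50 x 9 mm.
- plane: Bystander: grey block plane, 160 x 48 x 50 mm, long along x. Origin under its centre.
- square: Bystander: small brass dovetail square, 70 x 85 x 14 mm. Origin under its stock.
- gauge: Bystander: wooden marking gauge, 190 x 60 x 44 mm, long along x.
- mallet: Bystander: wooden mallet, 225 x 100 x 50 mm, handle to -x.
- gluepot: Bystander: white lidded jar, 64 mm across, 90 mm high.
Mind the look-alikes: they are no part of the job. What is shaped like the part that bears top_centre but yellow is not meant.

How it is judged:
On the way:
1. the deep tier is seated in the clamped tier (z of tier_centre in the frame of seat between 0.041 and 0.0465 m and angle between the x axis of tier_centre and the x axis of seat, either way round below 0.08 rad and x of tier_centre in the frame of seat between -0.004 and 0.004 m and y of tier_centre in the frame of seat between -0.01 and 0.01 m), for 0.2 s.
At the end, for the whole second after the job is handed in: Deep tier home in the clamped tier (44 mm above the seat point, +2.5/-3 mm; within 4 mm in x, 10 mm in y of it), shallow tray home in the deep tier (42 mm, +2.5/-3 mm; within 4 mm in x and y); turned to 0.08 rad, flat to 0.05 rad; released, at rest (all of step 1 and angle between the z axis of tier_centre and the z axis of seat, either way round below 0.05 rad and z of top_centre in the frame of tier_centre between 0.039 and 0.0445 m and angle between the x axis of top_centre and the x axis of tier_centre, either way round below 0.08 rad and angle between the z axis of top_centre and the z axis of tier_centre, either way round below 0.05 rad and x of top_centre in the frame of tier_centre between -0.004 and 0.004 m and y of top_centre in the frame of tier_centre between -0.004 and 0.004 m and linear speed of each of tier, top_tray below 0.01 m/s); the robot touches nothing.
It fails at once if a tier or tray is rammed or dropped onto the work in the jig (over 100 N in all) (contact force between any of tier, top_tray and jig above 100 N or contact force between top_tray and tier above 100 N).
It fails at once if another thing on the bench is pushed more than 30 mm (distance of any of side1, side2, side3, plane, square, gauge, mallet, gluepot from where it was at the start of the episode above 0.03 m).
It also fails if it takes over 72 s, if anything falls off the work surface, if the arm or the gripper's body presses on something with over 40 N, if the wrist force passes 120 N, or if a joint passes its speed limit or range.

ROBOT

A 7-joint arm with a two-finger parallel gripper is mounted at the origin on the work surface. World frame = base frame: x ahead of the robot, y to its left, z up, the work surface at z = 0. Lengths are in m, angles in rad, forces in N, time in s.
With the tool pointing down it reaches from about 0.4 to 0.85 m from the base axis. Payload 10.4 kg.
Tool frame: the origin (TCP) lies at the very end of the fingers, on their centre line; the grasp point (between the pads) lies 19 mm behind it; z points along the fingers, y is the line along which they close (so a half turn about z gives the same grasp; the last joint's range is limited). The gripper opens to 85 mm and grips with 20 to 120 N. Pads are 22 mm wide; open, the fingers measure 114 mm over their backs; the gripper's body (76 mm by 85 mm) begins 54 mm behind the grasp point. The pads swing forward as they close: fully open they stand 13 mm farther back than shut.
Start: joints at [-1.335, 0.332, -0.065, 1.46, 0.022, 1.35, -0.088], TCP at [0.16, 0.604, 0.231] pointing down, gripper open.
Joint ranges: [-2.6, 2.6], [-0.5, 2.12], [-1.47, 1.34], [0.16, 2.42], [-1.27, 4.41], [0.06, 2.06], [-2.6, 2.6]. Speed limits (rad/s): [2.22, 2.22, 2.79, 2.79, 3.14, 3.14, 3.14].

INTERFACE

Orientations are given as a unit quaternion [x, y, z, w].
In Python, from workcell import * gives the robot as it stands.
- The arm moves only by the tool step_arm, never from a script. Its argument "commands" is one flat list of numbers, 7 for each row, row after row: the finger opening in mm, from 0 to 85.4, then the shift along the world's x, y, z as a fraction of full scale, then the turn, a rotation vector about the world's x, y, z as a fraction of full scale. A call has exactly 10 rows; each row is the pose to reach, as a shift and turn from the pose commanded when the call began, turning the shorter way round; what a row does not reach only later rows make up. Full scale, the value 1, is 0.6 m for a shift and pi rad for a turn. A row lasts 1/8 s, in which the tool goes at most 62.5 mm and 10.7 degrees, less where a joint would pass 70% of its speed; a pose out of reach is approached as far as the arm can. A call with a number of a shift or a turn outside -1 to 1 is refused whole. A call with a gripper value outside its range is refused whole. The fingers move at their own pace and stop on an object; "squeeze" is the grip in N (left out, the last holds). Time passes only in rows, so rows that repeat a pose let the fingers close, or fill a call up. It gives the time, the measured TCP pose, the force, the opening and the grip force at its end, in the units of the state.
- get_obs(): the state, without advancing time (a new reading comes with each control period).
- camera(name): name is "scene" or "top"; returns the picture (480x640x3 uint8, red, green, blue); there is no depth.
- camera_params(name): a dict with "mtx" (3x3 intrinsics, pixels), "extrinsics" (4x4, takes a point from world to camera coordinates). Camera axes: x right, y down, z forward; pixel columns grow to the right and rows downward; lengths in m; the calibration is good to about 2 mm. A picture is of the moment at which its call begins. camera_params takes no time and is no camera call.
- hand_in(): hands the job in; it is judged then, once.
The state is a dict: "clock": time; "joint_pos": joint angles; "joint_velocities": joint speeds; "tau": joint torques, N m; "position": TCP position; "ee_rot": TCP orientation; "ft_force": force on the tool from outside, world axes, zero at the start; "torque": the same for the moment, N m; "grip_width": opening from 0.0 (shut) to 1.0 (fully open); "grasp_force": force on a finger pad.
Only numpy, scipy, OpenCV 4.12 (cv2) and the standard library are available. Lean on these libraries where they do the work, as an engineer would, in place of code of your own. Each camera call takes 0.05 s, during which the arm holds its last target. There are 200 camera calls.

## Working session

There is one attempt and no reset: what is moved stays moved. The work goes in short steps, Python scripts to look and compute and a tool call to move; the robot and the scene stay as the last step left them, time stands still between calls to the robot, and variables do not carry over. Pictures are saved under pics/ and viewed, at most 10 in all, crops included, and the job is handed in when it is done.

Besides the shell and the picture viewer there is one more tool, called after ">>>" in YAML: its name, and indented under it one key for each argument. step_arm: Moves the arm, as the interface text tells. Its arguments: {"type":"object","properties":{"commands":{"type":"array","items":{"type":"number"}},"squeeze":{"type":"number"}},"required":["commands"]}

```bash
mkdir -p pics; ls; python3 - <<'E'
from workcell import *
import cv2
for n in("scene","top"):
    cv2.imwrite(f"pics/{n}0.png",camera(n)[:,:,::-1]); p=camera_params(n); print(n,p["mtx"].round(1).tolist(),p["extrinsics"].round(4).tolist())
o=get_obs(); print(o)
E
```

```text
pics
scene [[520.5, 0.0, 319.5], [0.0, 520.5, 246.3], [0.0, 0.0, 1.0]] [[0.6923, 0.7215, -0.0107, -0.3911], [0.5582, -0.5448, -0.6258, -0.2323], [-0.4573, 0.4273, -0.7799, 1.7847], [0.0, 0.0, 0.0, 1.0]]
top [[440.7, 0.0, 318.6], [0.0, 440.7, 234.4], [0.0, 0.0, 1.0]] [[0.0436, -0.999, -0.0003, 0.0197], [-0.9782, -0.0427, -0.2033, 0.5261], [0.2031, 0.0092, -0.9791, 0.9795], [0.0, 0.0, 0.0, 1.0]]
{'clock': 0.1, 'joint_pos': array([-1.33459775,  0.33284192, -0.06469942,  1.46082187,  0.02159376,
        1.34989502, -0.08850233]), 'joint_velocities': array([ 0.00075349, -0.00147247,  0.00038874, -0.00329714, -0.00031865,
        0.00104464, -0.00078951]), 'tau': array([ 1.70160842e-03, -6.26740551e+01,  4.94587852e-02, -3.92428493e+01,
        1.64734275e-02,  6.98432210e-03, -4.72196371e-05]), 'position': array([0.159868  , 0.60387708, 0.23059165]), 'ee_rot': array([ 1.29031401e-01,  9.91640305e-01, -6.32930108e-04, -5.74973670e-05]), 'ft_force': array([ 0.26109013, -0.08736378, -0.13502515]), 'torque': array([-0.03703571, -0.03044891, -0.04185997]), 'grasp_force': 0.0, 'grip_width': 1.001950467250462}
```

View pics/scene0.png

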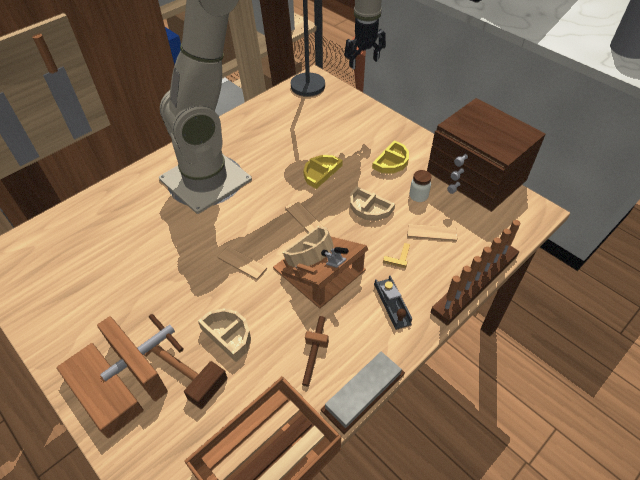

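View pics/top0.png

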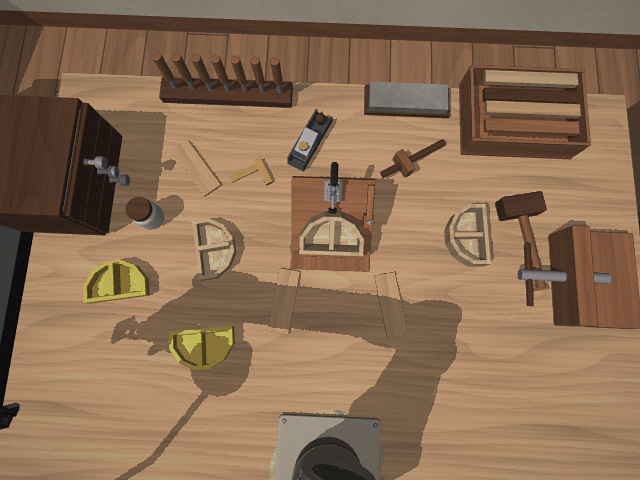

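Scene: plain half-moons at scene (372,205)/top (214,248) and scene (225,332)/top (470,235). Yellow look-alikes are at top (116,282) and (202,347), and the clamped base is at top (333,236). Next, a close crop to tell the deep tier from the tray.

```bash
python3 - <<'E'
import cv2,numpy as np
s=cv2.imread("pics/scene0.png");t=cv2.imread("pics/top0.png")
c=lambda im,u,v,h=35:cv2.resize(im[v-h:v+h,u-h:u+h],(390,290) if 0 else (290,290),interpolation=cv2.INTER_CUBIC)
a=np.vstack([np.hstack([c(s,372,205),c(s,225,332)]),np.hstack([c(t,214,248),c(t,470,235)])])
cv2.imwrite("pics/crop1.png",a)
b=cv2.resize(t[170:280,280:390],(590,590),interpolation=cv2.INTER_CUBIC);cv2.imwrite("pics/crop2.png",b)
E
```

```text
(no output)
```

View pics/crop1.png

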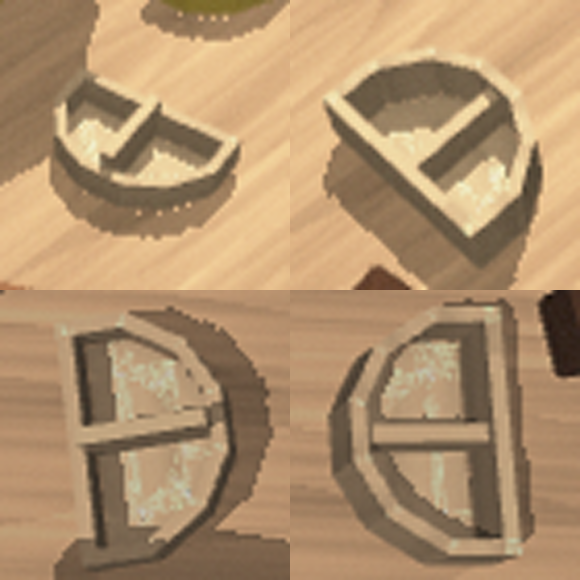

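View pics/crop2.png

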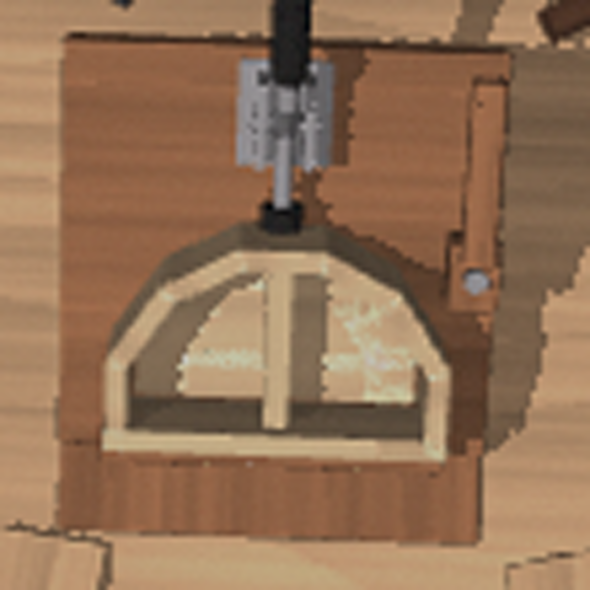

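Left crops: the rib stands over the rim, so top (214,248) is the tray. Right crops: the rib is below the rim, so top (470,235) is the deep tier. I'll enlarge both to pick corners.

```bash
python3 - <<'E'
import cv2,numpy as np
t=cv2.imread("pics/top0.png")
def c(u,v):
    a=cv2.resize(t[v:v+72,u:u+50],(400,576),interpolation=cv2.INTER_LANCZOS4)
    a=cv2.convertScaleAbs(a,alpha=1.25,beta=-20)
    for i in range(0,50,10): cv2.line(a,(i*8,0),(i*8,5),(0,0,255),1);cv2.putText(a,str(u+i),(i*8,15),0,.35,(0,0,255),1)
    for i in range(0,72,10): cv2.line(a,(0,i*8),(5,i*8),(0,0,255),1);cv2.putText(a,str(v+i),(7,i*8+4),0,.35,(0,0,255),1)
    return a
cv2.imwrite("pics/crop3.png",np.hstack([c(190,212),c(443,198)]))
E
```

```text
(no output)
```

View pics/crop3.png

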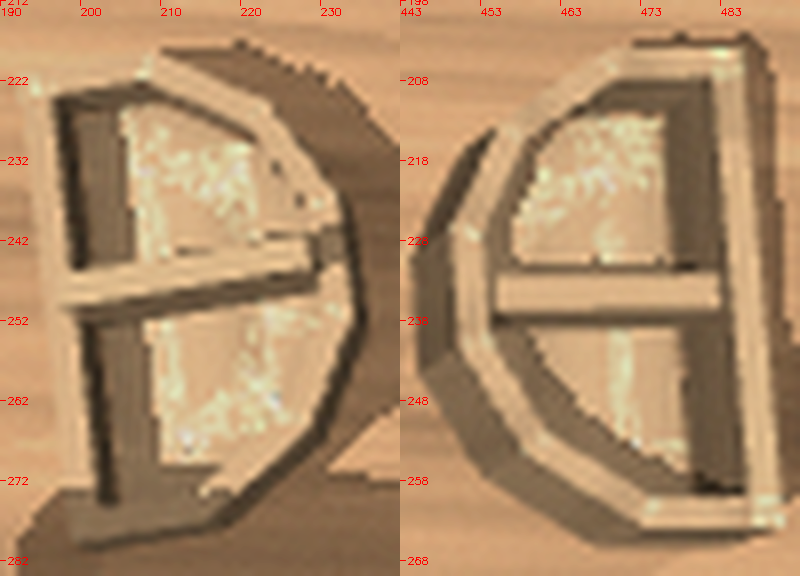

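```bash
cat > h.py <<'E'
import numpy as np
from scipy.optimize import least_squares
from scipy.spatial.transform import Rotation as R
from workcell import *
O=np.array([(-45,72),(-45,-72),(-5,72),(-5,-72),(28,50),(28,-50),(45,18),(45,-18)])/1e3
def proj(n,P):
    p=camera_params(n);E=p["extrinsics"];c=np.atleast_2d(P)@E[:3,:3].T+E[:3,3];q=c@p["mtx"].T
    return q[:,:2]/q[:,2:]
TILT=R.from_euler('y',-30,degrees=True)
def fit(n,L,uv,g,tilt=False):
    "L local pts (3d), pixels; returns x,y,yaw of frame whose origin height is g"
    T=TILT if tilt else R.identity()
    f=lambda q:(proj(n,(R.from_euler('z',q[2])*T).apply(L)+[q[0],q[1],g])-uv)
    s=min((least_squares(lambda q:f(q).ravel(),[.5,0,a],loss='soft_l1') for a in(0,1.57,-1.57,3.1)),key=lambda s:s.cost)
    return s.x,f(s.x)
E
python3 - <<'E'
from h import *
np.set_printoptions(precision=4,suppress=True)
for n in("scene","top"):
    E=camera_params(n)["extrinsics"];print(n,-E[:3,:3].T@E[:3,3])
z=lambda P,h:np.c_[P,np.full(len(P),h)]
d=np.array([(383,526),(342,50),(241,526),(217,51),(130,450),(104,127),(63,343),(55,229)])/8-.44+[443,198]
q,r=fit("top",z(O,.052),d,0);print("deep",q,np.degrees(q[2]));print(r)
t=np.array([(35,88),(155,52),(205,515),(268,102),(320,428),(345,205),(357,315)])/8-.44+[190,212]
ix=[0,2,3,4,5,6,7]
L=np.r_[z(O[ix],.034),[[-.037,0,.048],[.037,0,.048]]]
t=np.r_[t,np.array([(62,291),(313,251)])/8-.44+[190,212]]
q,r=fit("top",L,t,0);print("tray",q,np.degrees(q[2]));print(r)
b=np.array([(103,448),(443,460),(106,366),(449,372),(163,297),(405,302),(245,254),(328,252)])/5.364-.41+[280,170]
q,r=fit("top",z(O,.026),b,.0775,True);print("seat",q,np.degrees(q[2]));print(r)
E
```

```text
scene [ 1.2166 -0.6069  1.2424]
top [0.3148 0.0331 1.066 ]
deep [ 0.5434 -0.3103 -4.6696] -267.55056781394165
[[ 0.0769  0.3402]
 [ 0.4667 -0.1112]
 [ 0.5653  0.3257]
 [-0.6888 -0.2491]
 [-0.4035  0.4334]
 [ 0.1681 -0.8182]
 [-0.1548  0.3036]
 [-0.0678 -0.4305]]
tray [ 0.4885  0.2888 -1.3635] -78.12476548824141
[[-1.4252 -1.9625]
 [ 0.1026 -0.0929]
 [ 0.7904  0.8926]
 [ 0.6734  0.2583]
 [-0.7503  0.2949]
 [-0.28   -0.8708]
 [ 0.0952  0.0455]
 [ 0.1621  0.1995]
 [ 0.1425  0.1428]]
seat [0.5253 0.0129 0.0096] 0.5503847301912919
[[ 0.4398  0.8766]
 [ 0.502   0.7717]
 [ 0.157  -0.5255]
 [ 0.4668  0.4976]
 [-0.3242 -1.425 ]
 [-0.3455 -0.8646]
 [-0.9327 -0.3059]
 [-0.0831  0.6053]]
```

Fits are consistent to about 1 px. Deep tier is at (0.543,-0.310), yaw 92.5°; tray at (0.489,0.289), yaw -78.1°; seat at (0.525,0.013), yaw about 0.5°. Moving to the deep tier by way of a point in front of the base.

>>> step_arm:
  commands: [40,0.483,-0.673,0.05,0,0,-0.2,40,0.483,-0.673,0.05,0,0,-0.2,40,0.483,-0.673,0.05,0,0,-0.2,40,0.483,-0.673,0.05,0,0,-0.2,40,0.483,-0.673,0.05,0,0,-0.2,40,0.483,-0.673,0.05,0,0,-0.2,40,0.483,-0.673,0.05,0,0,-0.2,40,0.483,-0.673,0.05,0,0,-0.2,40,0.483,-0.673,0.05,0,0,-0.2,40,0.483,-0.673,0.05,0,0,-0.2]
  squeeze: 60

```text
clock: 1.35
position: [0.4494, 0.2008, 0.2611]
ee_rot: [0.429, 0.903, -0.0, -0.0]
ft_force: [0.6, 0.3, 0.4]
grip_width: 0.467
grasp_force: 0.0
```

>>> step_arm:
  commands: [40,0.157,-0.852,-0.1,0,0,-0.204,40,0.157,-0.852,-0.1,0,0,-0.204,40,0.157,-0.852,-0.1,0,0,-0.204,40,0.157,-0.852,-0.1,0,0,-0.204,40,0.157,-0.852,-0.1,0,0,-0.204,40,0.157,-0.852,-0.1,0,0,-0.204,40,0.157,-0.852,-0.1,0,0,-0.204,40,0.157,-0.852,-0.1,0,0,-0.204,40,0.157,-0.852,-0.2,0,0,-0.204,40,0.157,-0.852,-0.3,0,0,-0.204]

```text
clock: 2.6
position: [0.5446, -0.3112, 0.0809]
ee_rot: [0.692, 0.722, 0.0, 0.0]
ft_force: [1.3, 0.0, -0.3]
grip_width: 0.47
grasp_force: 0.0
```

```bash
python3 - <<'E'
from h import *
import cv2
o=get_obs();print(o["position"].round(4),o["ee_rot"].round(4),o["joint_pos"].round(2))
t=camera("top");s=camera("scene")
u=proj("top",o["position"])[0].astype(int);w=proj("scene",o["position"])[0].astype(int);print(u,w)
f=lambda im,c:cv2.resize(im[c[1]-40:c[1]+40,c[0]-40:c[0]+40],(400,400),interpolation=cv2.INTER_CUBIC)
cv2.imwrite("pics/a1.png",np.hstack([f(t,u),f(s,w)])[:,:,::-1])
E
```

```text
[ 0.5446 -0.3112  0.0809] [6.919e-01 7.220e-01 1.000e-04 4.000e-04] [-0.11  0.55  0.73  1.65 -0.41  1.09  0.79]
[473 230] [226 320]
```

View pics/a1.png

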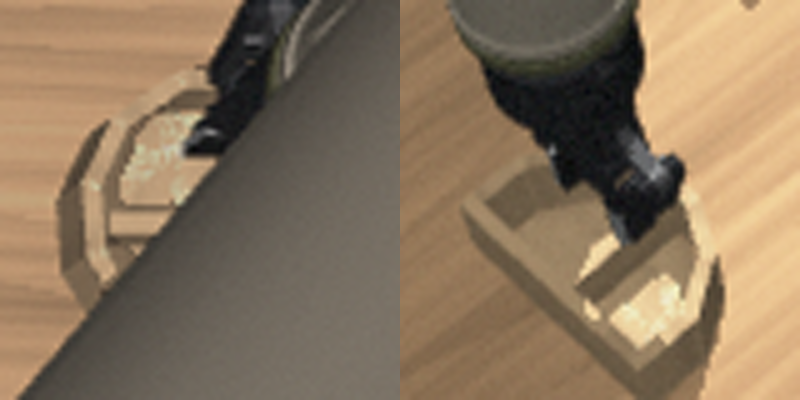

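The fingers straddle the rib of the deep tier. Going down and gripping.

>>> step_arm:
  commands: [40,-0.002,0.001,-0.03,0,0,0,40,-0.002,0.001,-0.06,0,0,0,40,-0.002,0.001,-0.09,0,0,0,40,-0.002,0.001,-0.108,0,0,0,40,-0.002,0.001,-0.108,0,0,0,0,-0.002,0.001,-0.108,0,0,0,0,-0.002,0.001,-0.108,0,0,0,0,-0.002,0.001,-0.108,0,0,0,0,-0.002,0.001,-0.108,0,0,0,0,-0.002,0.001,-0.108,0,0,0]
  squeeze: 80

```text
clock: 3.95
position: [0.5433, -0.3105, 0.019]
ee_rot: [0.692, 0.722, 0.0, 0.001]
ft_force: [-0.1, 0.1, 6.3]
grip_width: 0.098
grasp_force: 80.6
```

>>> step_arm:
  commands: [0,0,0,0.05,0,0,0,0,0,0,0.15,0,0,-0.05,0,0,0,0.25,0,0,-0.11,0,-0.03,0.1,0.35,0,0,-0.17,0,-0.05,0.2,0.4,0,0,-0.23,0,-0.08,0.3,0.4,0,0,-0.29,0,-0.11,0.4,0.4,0,0,-0.35,0,-0.144,0.48,0.4,0,0,-0.41,0,-0.144,0.54,0.4,0,0,-0.47,0,-0.144,0.54,0.4,0,0,-0.511]

```text
clock: 5.2
position: [0.4612, -0.004, 0.2573]
ee_rot: [0.992, 0.123, -0.001, -0.002]
ft_force: [2.1, 0.5, -2.1]
grip_width: 0.1
grasp_force: 79.6
```

```bash
python3 - <<'E'
from h import *
o=get_obs();print(o["position"].round(4),o["ee_rot"].round(4),o["joint_pos"].round(2),o["ft_force"],o["torque"],o["grip_width"])
G=R.from_euler('z',.0096)*TILT*R.from_euler('x',180,degrees=True)
for k in(0,1):
  g=G*R.from_euler('z',180*k,degrees=True); d=g*R.from_quat(o["ee_rot"]).inv(); print((d.as_rotvec()/np.pi).round(4))
E
```

```text
[ 0.4612 -0.004   0.2573] [ 0.9924  0.1234 -0.001  -0.0017] [-1.04 -0.14  0.89  1.87  0.11  1.37 -1.5 ] [ 2.1061424   0.5131126  -2.12075003] [ 0.06132899 -0.03228526  0.03144745] 0.09970976699585717
[ 0.0204 -0.1663 -0.0742]
[-0.2386 -0.0325  0.8954]
```

>>> step_arm:
  commands: [0,0,0.01,0,0.005,-0.04,-0.02,0,0,0.028,0,0.01,-0.08,-0.04,0,0,0.028,-0.02,0.015,-0.12,-0.06,0,-0.007,0.028,-0.05,0.0204,-0.166,-0.074,0,-0.007,0.028,-0.08,0.0204,-0.166,-0.074,0,-0.007,0.028,-0.08,0.0204,-0.166,-0.074,0,-0.007,0.028,-0.08,0.0204,-0.166,-0.074,0,-0.007,0.028,-0.08,0.0204,-0.166,-0.074,0,-0.007,0.028,-0.08,0.0204,-0.166,-0.074,0,-0.007,0.028,-0.08,0.0204,-0.166,-0.074]

```text
clock: 6.45
position: [0.458, 0.0118, 0.2096]
ee_rot: [0.966, 0.007, 0.258, -0.0]
ft_force: [0.2, -0.3, -2.6]
grip_width: 0.098
grasp_force: 79.6
```

```bash
cat >> h.py <<'E'
def look(seat,psi,lift,name=None):
    "pose report relative to seat; lift = TCP height above part underside"
    o=get_obs();G=R.from_euler('z',psi)*TILT
    rel=G.inv().apply(o["position"]-np.array(seat))*1e3
    d=(G*R.from_euler('x',180,degrees=True))*R.from_quat(o["ee_rot"]).inv()
    print("t",o["clock"],"pos",o["position"].round(4),"seat-rel TCP mm",rel.round(1),"turn frac",(d.as_rotvec()/np.pi).round(4),"F seat",G.inv().apply(o["ft_force"]).round(1),"q",o["joint_pos"].round(2),"grip",round(o["grip_width"],3))
E
python3 - <<'E'
from h import *
import cv2
look([.5253,.0129,.0775],.0096,.019)
t=camera("top");s=camera("scene")
f=lambda im,c,h:cv2.resize(im[c[1]-h:c[1]+h,c[0]-h:c[0]+h],(400,400),interpolation=cv2.INTER_CUBIC)
cv2.imwrite("pics/a2.png",np.hstack([f(t,(333,230),50),f(s,(315,250),50)])[:,:,::-1])
cv2.imwrite("pics/a2s.png",s[:,:,::-1]);cv2.imwrite("pics/a2t.png",t[:,:,::-1])
E
```

```text
t 6.45 pos [0.458  0.0118 0.2096] seat-rel TCP mm [  7.7  -0.5 148. ] turn frac [ 0.001  -0.0005 -0.0015] F seat [-1.1 -0.3 -2.4] q [-0.65 -0.49  0.35  2.34  0.43  0.8  -2.08] grip 0.098
```

View pics/a2.png

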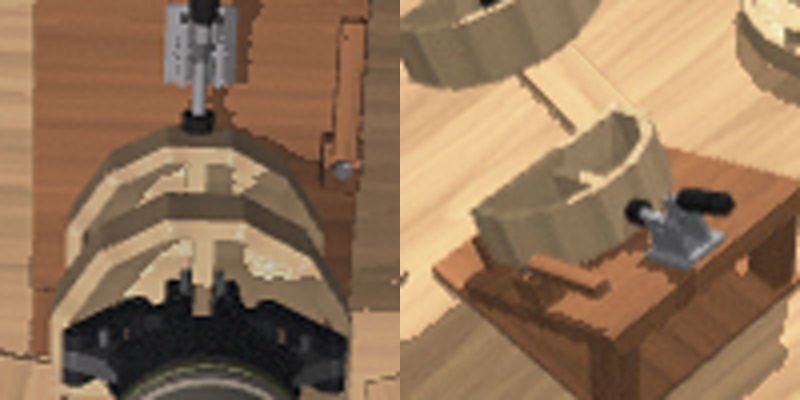

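The held tier is above the base, matching in turn, with clear space around. I'll compare the two outlines at the same corners so that common bias cancels.

```bash
python3 - <<'E'
from h import *
np.set_printoptions(precision=2,suppress=True)
o=get_obs();G=R.from_euler('z',.0096)*TILT
ix=[2,4,6,7,5,3]
def off(org,h,uv,n="top",I=ix,sc=4,og=(283,180)):
    uv=(np.array(uv)+.5)/sc-.5+og
    L=np.c_[O[I],np.full(len(I),h)]
    f=lambda q:(proj(n,(G*R.from_euler('z',q[2])).apply(L+[q[0],q[1],0])+org)-uv)
    s=least_squares(lambda q:f(q).ravel(),[0,0,0],loss='soft_l1');print(n,"dx,dy mm,yaw deg",s.x[:2]*1e3,np.degrees(s.x[2]));print(f(s.x).T)
T=o["position"]
off(T,.033,[(50,312),(100,245),(168,198),(250,200),(316,240),(350,310)])
S=np.array([.5253,.0129,.0775])
off(S,.026,[(67,233),(108,178),(168,147),(232,147),(290,182),(323,237)])
off(S,.026,[(103,448),(106,366),(163,297),(245,254),(328,252),(405,302),(449,372),(443,460)],I=[0,2,4,6,7,5,3,1],sc=5.364,og=(280,170))
off(S,.026,[(237,107),(256,125),(72,213)],"scene",[0,2,1],4,(265,200))
E
```

```text
top dx,dy mm,yaw deg [ 9.22 -1.72] 1.8134890106333459
[[ 0.93 -0.16 -0.06 -1.18 -0.69  1.98]
 [-1.45 -1.12  2.04  1.6   0.31 -0.65]]
top dx,dy mm,yaw deg [ 0.14 -0.27] 0.6609959045965189
[[ 0.29  0.01 -0.39 -0.06 -0.37  0.57]
 [-0.27 -0.4   0.3   0.65 -0.4   0.17]]
top dx,dy mm,yaw deg [-0.01  0.03] -0.12151618291480326
[[ 0.39  0.15 -0.3  -0.89 -0.05 -0.33  0.45  0.45]
 [ 0.82 -0.58 -1.46 -0.31  0.64 -0.81  0.57  0.84]]
scene dx,dy mm,yaw deg [17.87 -7.9 ] -10.625273991464969
[[-0.51  1.25 -0.38]
 [ 0.84 -0.39 -0.32]]
```

```bash
python3 - <<'E'
import cv2
t=cv2.imread("pics/a2t.png",0)
for u in(304,308,314,320,325,328,331,338,341,344,350,356,360,364): print(u,"v208:",*t[208:262,u])
s=cv2.imread("pics/a2s.png",0)
E
```

```text
304 v208: 114 112 105 104 107 111 111 113 109 109 112 110 107 110 111 113 114 117 99 92 88 87 110 168 164 163 160 158 159 118 71 66 72 87 95 92 90 91 112 147 170 175 171 171 173 171 157 129 114 112 113 76 17 18
308 v208: 115 113 106 106 105 111 114 110 110 109 112 110 104 95 92 90 89 131 171 171 173 173 173 158 128 111 108 102 93 88 91 89 87 87 125 170 173 171 170 170 173 142 112 110 110 111 112 113 115 76 21 19 21 26
314 v208: 113 114 106 105 104 110 113 111 87 85 84 86 86 122 162 161 159 137 102 103 108 109 113 117 116 88 88 89 88 86 86 89 168 168 162 164 163 109 102 110 114 109 111 112 115 190 109 25 19 18 27 24 24 24
320 v208: 116 116 107 104 103 98 89 88 89 90 129 175 174 174 174 113 108 101 104 169 184 170 91 88 91 92 90 88 90 172 172 174 172 175 112 107 102 105 176 197 165 167 169 170 169 176 168 88 13 15 27 44 41 40
325 v208: 113 116 111 90 75 78 75 75 103 174 172 178 168 107 111 110 172 161 158 160 72 76 76 79 77 77 79 153 179 193 170 166 110 109 169 177 158 159 158 162 165 139 30 17 29 26 20 20 19 28 21 23 20 25
328 v208: 73 79 73 49 53 78 75 74 89 165 158 158 145 111 183 2
[... 1033 characters left out ...]
86 62 66 65 65 64 73 151 169 168 168 170 176 181 197 185 176 194 108 111 113 113 117 9 27 18 21 26 31 32
356 v208: 110 110 116 108 104 101 100 103 106 104 61 63 71 73 71 66 65 61 65 87 107 107 107 108 110 111 114 97 61 68 67 68 66 70 134 175 171 170 168 170 167 169 106 110 111 112 111 114 116 87 17 13 22 24
360 v208: 109 111 113 109 106 102 100 103 104 103 100 99 66 71 71 70 72 72 75 78 80 79 67 63 65 72 96 118 114 114 111 83 58 63 61 66 117 177 174 167 161 99 103 106 107 108 107 109 111 114 117 87 19 23
364 v208: 111 112 114 111 104 48 56 68 108 106 110 103 104 106 68 69 69 71 69 69 80 80 76 73 72 75 75 66 62 66 68 71 75 77 71 77 66 65 62 60 59 69 90 112 112 113 113 116 113 115 112 97 73 54
```

```bash
cat >> h.py <<'E'
ARC=np.array([(-5,72),(28,50),(45,18),(45,-18),(28,-50),(-5,-72)])/1e3
def arcfit(org,h,G,uv,n="top"):
    "offset (mm) and yaw (deg) of an arc rim from edge samples (u,v), by vertical distance"
    uv=np.array(uv,float)
    def f(q):
        p=proj(n,(G*R.from_euler('z',q[2]*.01)).apply(np.c_[ARC,np.full(6,h)]+[q[0]*1e-3,q[1]*1e-3,0])+org)
        return np.interp(uv[:,0],p[:,0],p[:,1])-uv[:,1]
    s=least_squares(f,[0,0,0],loss='soft_l1',diff_step=1e-3,x_scale=1);print("dx dy mm yaw deg",s.x[:2].round(2),round(np.degrees(s.x[2]*.01),2),"res",f(s.x).round(2))
E
python3 - <<'E'
from h import *
o=get_obs();G=R.from_euler('z',.0096)*TILT
arcfit(o["position"],.033,G,[(304,246.3),(308,241.7),(314,239.6),(320,236.7),(325,234.6),(331,234.6),(338,234.6),(344,235.1),(350,238.6),(356,241.7),(360,244)])
arcfit(np.array([.5253,.0129,.0775]),.026,G,[(304,230.2),(308,224.9),(314,220.8),(320,217.8),(325,216.2),(328,216.4),(331,216.5),(338,216.6),(341,217.1),(344,218.8)])
E
```

```text
dx dy mm yaw deg [2.36 0.15] 0.1 res [ 0.18  0.29 -0.4  -0.29 -0.18  0.01  0.23  0.11 -0.09  0.1  -0.  ]
dx dy mm yaw deg [1.07 0.94] 0.06 res [ 0.02 -0.12  0.05  0.22  0.01 -0.1  -0.1   0.02  0.02 -0.02]
```

>>> step_arm:
  commands: [0,0.01,0.001,-0.02,0,0,0,0,0.02,0.0027,-0.04,0.001,0,-0.001,0,0.03,0.0027,-0.065,0.001,0,-0.001,0,0.04,0.0027,-0.09,0.001,0,-0.001,0,0.05,0.0027,-0.11,0.001,0,-0.001,0,0.0587,0.0027,-0.1317,0.001,0,-0.0015,0,0.0587,0.0027,-0.1317,0.001,0,-0.0015,0,0.0587,0.0027,-0.1317,0.001,0,-0.0015,0,0.0587,0.0027,-0.1317,0.001,0,-0.0015,0,0.0587,0.0027,-0.1317,0.001,0,-0.0015]

```text
clock: 7.8
position: [0.4932, 0.0132, 0.1307]
ee_rot: [0.966, 0.004, 0.258, -0.001]
ft_force: [-0.3, -0.5, -2.5]
grip_width: 0.099
grasp_force: 79.6
```

```bash
cat >> h.py <<'E'
S=np.array([.5253,.0129,.0775]);PSI=.0096;GS=R.from_euler('z',PSI)*TILT
def edges(im,org,h,cols,n="top",win=8,dx=0,dy=0):
    "dark-to-bright rim edge (largest rise going down) near the predicted arc, sub-pixel"
    g=np.asarray(im,float).mean(2)
    p=proj(n,GS.apply(np.c_[ARC,np.full(6,h)]+[dx*1e-3,dy*1e-3,0])+org);out=[]
    for u in cols:
        v0=int(round(np.interp(u,p[:,0],p[:,1])))-win;c=g[v0:v0+2*win+1,u];d=np.diff(c)
        k=d.argmax();w=np.clip(d[max(k-1,0):k+2],0,None)
        if d[k]>30: out.append((u,v0+.5+(w*np.arange(max(k-1,0),max(k-1,0)+len(w))).sum()/w.sum()))
    return out
E
python3 - <<'E'
from h import *
import cv2
look(S,PSI,.019);o=get_obs()
t=camera("top");cv2.imwrite("pics/a3t.png",t[:,:,::-1]);cv2.imwrite("pics/a3s.png",camera("scene")[:,:,::-1])
e=edges(t,o["position"],.033,range(300,366,4),win=5,dx=2.3);print([(u,round(v,1)) for u,v in e])
arcfit(o["position"],.033,GS,e)
t=cv2.imread("pics/top0.png");e=edges(t,S,.026,range(304,348,4),win=5,dx=1);arcfit(S,.026,GS,e)
E
```

```text
t 7.8 pos [0.4932 0.0132 0.1307] seat-rel TCP mm [-1.2  0.6 62.2] turn frac [-0.0001 -0.0003  0.0001] F seat [-1.5 -0.5 -2.1] q [-0.67 -0.27  0.45  2.38  0.43  0.53 -2.09] grip 0.099
[(300, np.float64(244.1)), (304, np.float64(238.5)), (308, np.float64(233.0)), (312, np.float64(231.0)), (316, np.float64(229.0)), (320, np.float64(227.3)), (324, np.float64(225.5)), (328, np.float64(225.7)), (332, np.float64(225.7)), (336, np.float64(226.0)), (340, np.float64(226.0)), (344, np.float64(227.6)), (348, np.float64(229.6)), (352, np.float64(231.8)), (356, np.float64(234.1))]
dx dy mm yaw deg [ 2.1  -0.03] 0.28 res [-0.1  -0.03  0.01  0.05  0.19  0.02  0.06 -0.06  0.06 -0.15  0.02 -0.08
  0.07  0.04 -0.09]
dx dy mm yaw deg [1.09 0.53] -0.16 res [ 0.16 -0.06 -0.14 -0.07  0.06 -0.03 -0.05 -0.03  0.1  -0.02  0.07]
```

>>> step_arm:
  commands: [0,0.005,0,-0.0087,0,0,0,0,0.01,0,-0.0173,0,0,0,0,0.0125,0,-0.0216,0,0,0,0,0.0142,0,-0.0245,0,0,0,0,0.0155,0,-0.0268,0,0,0,0,0.0167,0,-0.0289,0,0,0,0,0.018,0,-0.031,0,0,0,0,0.019,0,-0.033,0,0,0,0,0.019,0,-0.033,0,0,0,0,0.019,0,-0.033,0,0,0]

```text
clock: 9.15
position: [0.5044, 0.0131, 0.1105]
ee_rot: [0.966, 0.004, 0.258, -0.001]
ft_force: [0.8, 0.2, -2.2]
grip_width: 0.094
grasp_force: 79.6
```

```bash
python3 - <<'E'
from h import *
import cv2
look(S,PSI,.019);o=get_obs()
t=camera("top")
e=edges(t,o["position"],.033,range(300,366,4),win=5,dx=2.3)
arcfit(o["position"],.033,GS,e)
E
```

```text
t 9.15 pos [0.5044 0.0131 0.1105] seat-rel TCP mm [-1.6  0.4 39. ] turn frac [ 0.0001 -0.0005  0.0001] F seat [-0.4  0.1 -2.3] q [-0.68 -0.19  0.48  2.37  0.41  0.45 -2.07] grip 0.094
dx dy mm yaw deg [2.17 0.02] 0.25 res [-0.   -0.03 -0.06  0.01  0.15  0.17 -0.14  0.05 -0.09  0.09 -0.26 -0.04
  0.09  0.05 -0.01]
```

The foot is 6 mm into the mouth without contact. Going down the last 2 mm or so in small steps.

>>> step_arm:
  commands: [0,0.0006,0,-0.0007,0,0,0,0,0.001,0,-0.0014,0,0,0,0,0.0014,0,-0.002,0,0,0,0,0.0018,0,-0.0027,0,0,0,0,0.002,0,-0.003,0,0,0,0,0.0022,0,-0.0034,0,0,0,0,0.0024,0,-0.0038,0,0,0,0,0.0024,0,-0.0038,0,0,0,0,0.0024,0,-0.0038,0,0,0,0,0.0024,0,-0.0038,0,0,0]

```text
clock: 10.45
position: [0.5056, 0.0131, 0.1086]
ee_rot: [0.966, 0.004, 0.258, -0.001]
ft_force: [-17.6, -0.7, 16.5]
grip_width: 0.1
grasp_force: 83.6
```

```bash
python3 - <<'E'
from h import *
look(S,PSI,.019);o=get_obs()
t=camera("top")
e=edges(t,o["position"],.033,range(300,366,4),win=5,dx=2.3)
arcfit(o["position"],.033,GS,e)
E
```

```text
t 10.45 pos [0.5056 0.0131 0.1086] seat-rel TCP mm [-1.5  0.4 36.8] turn frac [-0.     -0.0006  0.0002] F seat [-7.  -0.6 23.1] q [-0.68 -0.19  0.49  2.37  0.41  0.44 -2.07] grip 0.1
dx dy mm yaw deg [ 2.12 -0.03] 0.43 res [-0.02  0.25  0.25 -0.18 -0.13 -0.09 -0.16 -0.02 -0.09 -0.04 -0.14  0.08
  0.05  0.    0.25]
```

Home: z' is 36.8 mm against 37 expected, with 23 N on the shoulder. Releasing and backing out along z'.

>>> step_arm:
  commands: [30,0,0,0,0,0,0,30,0,0,0,0,0,0,30,0,0,0,0,0,0,30,0,0,0,0,0,0,30,-0.01,0,0.0173,0,0,0,30,-0.02,0,0.0346,0,0,0,30,-0.0325,0,0.0563,0,0,0,30,-0.05,0,0.0866,0,0,0,30,-0.05,0,0.0866,0,0,0,30,-0.05,0,0.0866,0,0,0]

```text
clock: 11.75
position: [0.4759, 0.0131, 0.1597]
ee_rot: [0.966, 0.004, 0.258, -0.001]
ft_force: [-0.2, -1.5, -0.2]
grip_width: 0.348
grasp_force: 0.0
```

```bash
python3 - <<'E'
from h import *
import cv2
look(S,PSI,.019);o=get_obs()
t=camera("top");s=camera("scene");cv2.imwrite("pics/a4t.png",t[:,:,::-1])
B=S+GS.apply([.0011,.0006,0])
e=edges(t,B,.070,range(296,366,4),win=5);arcfit(B,.070,GS,e)
f=lambda im,c,h:cv2.resize(im[c[1]-h:c[1]+h,c[0]-h:c[0]+h],(400,400),interpolation=cv2.INTER_CUBIC)
cv2.imwrite("pics/a4.png",np.hstack([f(t,(333,230),50),f(s,(315,250),50)])[:,:,::-1])
G=R.from_euler('x',180,degrees=True)
for a in(11.88,11.88+180):
  g=R.from_euler('z',a,degrees=True)*G; # tool y at a-90
  print(a,((g*R.from_quat(o["ee_rot"]).inv()).as_rotvec()/np.pi).round(4))
E
```

```text
t 11.75 pos [0.4759 0.0131 0.1597] seat-rel TCP mm [-1.7  0.7 95.9] turn frac [ 0.     -0.0006  0.0001] F seat [-0.3 -1.5 -0.1] q [-0.66 -0.37  0.4   2.37  0.44  0.64 -2.1 ] grip 0.348
dx dy mm yaw deg [-1.83 -0.59] -0.66 res [ 0.    0.31 -0.01 -0.18  0.01  0.15 -0.15 -0.15 -0.02 -0.1   0.07 -0.05
 -0.06  0.04 -0.12  0.26]
11.88 [-0.0179  0.1654  0.0616]
191.88 [ 0.2419  0.0262 -0.907 ]
```

View pics/a4.png

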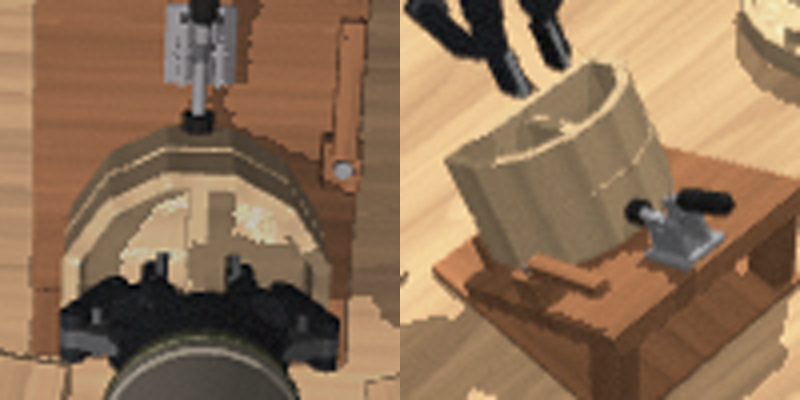

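The deep tier is home with the seam closed all round; it slid about 2 mm down the slope within the play. On to the tray: untilt while rising first.

>>> step_arm:
  commands: [30,0,0,0.03,0,0.01,0,30,0,0,0.06,-0.005,0.05,0.02,30,0,0.03,0.1,-0.01,0.1,0.04,30,0.008,0.1,0.133,-0.018,0.165,0.062,40,0.008,0.2,0.133,-0.018,0.165,0.062,40,0.008,0.228,0.133,-0.018,0.165,0.062,40,0.008,0.228,0.133,-0.018,0.165,0.062,40,0.008,0.228,0.133,-0.018,0.165,0.062,40,0.008,0.228,0.133,-0.018,0.165,0.062,40,0.008,0.228,0.133,-0.018,0.165,0.062]

```text
clock: 13.1
position: [0.4807, 0.149, 0.2402]
ee_rot: [0.995, 0.103, 0.001, -0.0]
ft_force: [-0.1, 0.2, 0.9]
grip_width: 0.467
grasp_force: 0.0
```

```bash
python3 - <<'E'
from h import *
import cv2
o=get_obs();print(o["position"].round(4),o["joint_pos"].round(2))
g=R.from_euler('z',101.88,degrees=True)*R.from_euler('x',180,degrees=True)
print(((g*R.from_quat(o["ee_rot"]).inv()).as_rotvec()/np.pi).round(4))
# seated tier now unobstructed: where is it
t=camera("top");B=S+GS.apply([.0011,.0006,0]);cv2.imwrite("pics/a5t.png",t[:,:,::-1])
e=edges(t,B,.070,range(296,366,4),win=5,dx=-1);arcfit(B,.070,GS,e);print(len(e))
E
```

```text
[0.4807 0.149  0.2402] [-0.95  0.04  0.58  1.79 -0.02  1.31 -1.73]
[-7.e-04  2.e-04  5.e-01]
dx dy mm yaw deg [-2.09  0.01] 0.15 res [ 0.1   0.26 -0.02  0.17  0.05  0.22 -2.65 -1.29  0.17 -0.01  0.07  0.2
  0.1   0.16  0.25  0.54 -0.48]
17
```

>>> step_arm:
  commands: [40,0.004,0.08,0,0,0,0.055,40,0.008,0.16,0,0,0,0.11,40,0.013,0.233,0,0,0,0.17,40,0.013,0.233,-0.05,0,0,0.225,40,0.013,0.233,-0.1,0,0,0.28,40,0.013,0.233,-0.15,0,0,0.34,40,0.013,0.233,-0.2,0,0,0.395,40,0.013,0.233,-0.233,0,0,0.45,40,0.013,0.233,-0.233,0,0,0.5,40,0.013,0.233,-0.233,0,0,0.5]

```text
clock: 14.4
position: [0.4886, 0.2894, 0.1001]
ee_rot: [0.63, 0.776, 0.0, -0.001]
ft_force: [0.3, -1.3, -0.0]
grip_width: 0.466
grasp_force: 0.0
```

```bash
python3 - <<'E'
from h import *
import cv2
o=get_obs();print(o["position"].round(4),o["joint_pos"].round(2))
g=R.from_euler('z',101.88,degrees=True)*R.from_euler('x',180,degrees=True)
print(((g*R.from_quat(o["ee_rot"]).inv()).as_rotvec()/np.pi).round(4))
t=camera("top");s=camera("scene")
u=proj("top",o["position"])[0].astype(int);w=proj("scene",o["position"])[0].astype(int)
f=lambda im,c:cv2.resize(im[c[1]-40:c[1]+40,c[0]-40:c[0]+40],(400,400),interpolation=cv2.INTER_CUBIC)
cv2.imwrite("pics/a6.png",np.hstack([f(t,u),f(s,w)])[:,:,::-1])
E
```

```text
[0.4886 0.2894 0.1001] [-0.88  0.32  0.31  1.78 -0.11  1.05 -0.32]
[-0.0004 -0.0001  0.    ]
```

View pics/a6.png

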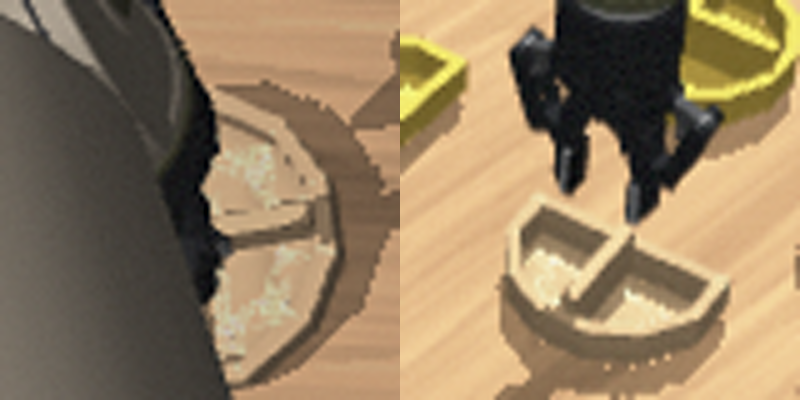

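The fingers are over the plain tray's rib, with the yellow pieces clear. Going down to grip.

>>> step_arm:
  commands: [40,0,0,-0.04,0,0,0,40,0,0,-0.08,0,0,0,40,0,0,-0.11,0,0,0,40,0,0,-0.137,0,0,0,40,0,0,-0.137,0,0,0,0,0,0,-0.137,0,0,0,0,0,0,-0.137,0,0,0,0,0,0,-0.137,0,0,0,0,0,0,-0.137,0,0,0,0,0,0,-0.137,0,0,0]
  squeeze: 80

```text
clock: 15.75
position: [0.4891, 0.2901, 0.019]
ee_rot: [0.63, 0.777, 0.001, -0.0]
ft_force: [-0.2, -0.7, 6.3]
grip_width: 0.101
grasp_force: 78.9
```

>>> step_arm:
  commands: [0,0,0,0.06,0,0,0,0,0,0,0.16,0,0,0.05,0,0,0,0.26,0,0,0.11,0,-0.01,-0.03,0.36,0,0,0.165,0,-0.02,-0.12,0.385,0,0,0.22,0,-0.04,-0.22,0.385,0,0,0.275,0,-0.057,-0.32,0.385,0,0,0.33,0,-0.057,-0.4,0.385,0,0,0.385,0,-0.057,-0.433,0.385,0,0,0.437,0,-0.057,-0.433,0.385,0,0,0.437]

```text
clock: 17.0
position: [0.454, 0.0285, 0.2491]
ee_rot: [-0.004, 1.0, 0.0, -0.001]
ft_force: [1.3, 0.6, -3.0]
grip_width: 0.099
grasp_force: 78.3
```

```bash
cat >> h.py <<'E'
def look2():
    o=get_obs();rel=GS.inv().apply(o["position"]-S)*1e3
    g=GS*R.from_euler('z',180,degrees=True)*R.from_euler('x',180,degrees=True);d=g*R.from_quat(o["ee_rot"]).inv()
    print("t",round(o["clock"],2),"pos",o["position"].round(4),"rel",rel.round(1),"turn",(d.as_rotvec()/np.pi).round(4),"F",GS.inv().apply(o["ft_force"]).round(1),"q",o["joint_pos"].round(2),"grip",round(o["grip_width"],3));return o
E
python3 -c "
from h import *
look2()"
```

```text
t 17.0 pos [0.454  0.0285 0.2491] rel [ 24.2  16.3 184.1] turn [ 0.0012 -0.167   0.0006] F [-0.3  0.5 -3.2] q [-0.61 -0.08  0.43  1.88  0.03  1.34  1.39] grip 0.099
```

>>> step_arm:
  commands: [0,0,-0.01,0,0.0003,-0.04,0,0,0,-0.026,0,0.0006,-0.09,0,0,0,-0.026,-0.02,0.0012,-0.14,0.0006,0,0.01,-0.026,-0.05,0.0012,-0.167,0.0006,0,0.017,-0.026,-0.08,0.0012,-0.167,0.0006,0,0.017,-0.026,-0.113,0.0012,-0.167,0.0006,0,0.017,-0.026,-0.113,0.0012,-0.167,0.0006,0,0.017,-0.026,-0.113,0.0012,-0.167,0.0006,0,0.017,-0.026,-0.113,0.0012,-0.167,0.0006,0,0.017,-0.026,-0.113,0.0012,-0.167,0.0006]

```text
clock: 18.25
position: [0.4647, 0.0144, 0.1817]
ee_rot: [-0.006, 0.966, 0.001, 0.259]
ft_force: [-0.8, 0.7, -1.2]
grip_width: 0.103
grasp_force: 78.4
```

```bash
python3 - <<'E'
from h import *
import cv2
o=look2()
t=camera("top");cv2.imwrite("pics/a7t.png",t[:,:,::-1])
e=edges(t,o["position"],.015,range(296,366,4),win=6,dx=1);print(len(e));arcfit(o["position"],.015,GS,e)
T=S+GS.apply([-.001,.0006,.044]);e=edges(t,T,.026,range(296,366,4),win=5);print(len(e));arcfit(T,.026,GS,e)
E
```

```text
t 18.25 pos [0.4647 0.0144 0.1817] rel [ -0.3   2.1 120.6] turn [ 0.0005  0.0002 -0.0007] F [-1.3  0.7 -0.7] q [-0.53 -0.41  0.27  2.36  0.36  0.69  1.11] grip 0.103
17
dx dy mm yaw deg [ 0.26 -0.1 ] 0.17 res [ 0.35  0.24  0.05 -0.12  0.05  0.15 -0.13 -5.5  -0.1   0.03 -0.1   0.03
 -0.12  0.08  0.05  0.    0.62]
14
dx dy mm yaw deg [-0.02 -0.5 ] -1.36 res [-0.29  0.13  0.03 -0.21  0.02  0.25 -0.06 -0.05  0.11  0.06  0.3   0.54
  0.17 -2.8 ]
```

>>> step_arm:
  commands: [0,0.004,-0.001,-0.008,0.0005,0,-0.0007,0,0.009,-0.0023,-0.018,0.0005,0,-0.0007,0,0.014,-0.0023,-0.028,0.0005,0,-0.0007,0,0.019,-0.0023,-0.036,0.0005,0,-0.0007,0,0.0225,-0.0023,-0.042,0.0005,0,-0.0007,0,0.0225,-0.0023,-0.042,0.0005,0,-0.0007,0,0.0225,-0.0023,-0.042,0.0005,0,-0.0007,0,0.0225,-0.0023,-0.042,0.0005,0,-0.0007,0,0.0225,-0.0023,-0.042,0.0005,0,-0.0007,0,0.0225,-0.0023,-0.042,0.0005,0,-0.0007]

```text
clock: 19.55
position: [0.478, 0.0129, 0.1561]
ee_rot: [-0.005, 0.966, 0.001, 0.259]
ft_force: [-0.3, -0.7, -1.7]
grip_width: 0.103
grasp_force: 78.4
```

```bash
python3 - <<'E'
from h import *
o=look2();t=camera("top")
e=edges(t,o["position"],.015,range(296,366,4),win=5,dx=.3);arcfit(o["position"],.015,GS,e)
E
```

```text
t 19.55 pos [0.478  0.0129 0.1561] rel [-1.7  0.5 91.7] turn [ 0.0001 -0.     -0.0001] F [-1.2 -0.7 -1.3] q [-0.53 -0.33  0.3   2.37  0.36  0.6   1.11] grip 0.103
dx dy mm yaw deg [0.48 0.78] 1.11 res [-0.    4.12 -0.09 -0.33 -0.31 -0.25 -0.   -0.15 -0.03 -0.19 -0.16  0.04
  0.02 -0.17 -0.07  0.88]
```

>>> step_arm:
  commands: [0,0.0016,0,-0.0022,0,0,0,0,0.0028,0,-0.0043,0,0,0,0,0.004,0,-0.0065,0,0,0,0,0.0053,0,-0.0087,0,0,0,0,0.0065,0,-0.0108,0,0,0,0,0.0075,0,-0.0125,0,0,0,0,0.0083,0,-0.0139,0,0,0,0,0.0085,0,-0.0142,0,0,0,0,0.0085,0,-0.0142,0,0,0,0,0.0085,0,-0.0142,0,0,0]

```text
clock: 20.85
position: [0.483, 0.0129, 0.1475]
ee_rot: [-0.005, 0.966, 0.001, 0.259]
ft_force: [-1.0, -1.1, -2.1]
grip_width: 0.105
grasp_force: 78.4
```

```bash
python3 - <<'E'
from h import *
o=look2()
E
```

```text
t 20.85 pos [0.483  0.0129 0.1475] rel [-1.6  0.4 81.7] turn [ 0.0002 -0.0001 -0.0001] F [-1.9 -1.1 -1.3] q [-0.53 -0.3   0.31  2.37  0.36  0.57  1.11] grip 0.105
```

7.3 mm in with no contact. Last millimetre or so.

>>> step_arm:
  commands: [0,0.0005,0,-0.0006,0,0,0,0,0.0009,0,-0.0012,0,0,0,0,0.0013,0,-0.0018,0,0,0,0,0.0016,0,-0.0024,0,0,0,0,0.0018,0,-0.0028,0,0,0,0,0.0018,0,-0.0028,0,0,0,0,0.0018,0,-0.0028,0,0,0,0,0.0018,0,-0.0028,0,0,0,0,0.0018,0,-0.0028,0,0,0,0,0.0018,0,-0.0028,0,0,0]

```text
clock: 22.1
position: [0.4838, 0.013, 0.1467]
ee_rot: [-0.005, 0.966, 0.001, 0.258]
ft_force: [-29.4, -2.9, 27.8]
grip_width: 0.099
grasp_force: 85.1
```

```bash
python3 - <<'E'
from h import *
o=look2()
E
```

```text
t 22.1 pos [0.4838 0.013  0.1467] rel [-1.4  0.5 80.7] turn [ 0.0001 -0.0002  0.0001] F [-11.6  -2.6  38.8] q [-0.53 -0.3   0.31  2.37  0.36  0.57  1.11] grip 0.099
```

Shoulder contact at 39 N, at the expected height. Easing off a little, releasing and withdrawing.

>>> step_arm:
  commands: [0,-0.0008,0,0.0014,0,0,0,30,-0.0008,0,0.0014,0,0,0,30,-0.0008,0,0.0014,0,0,0,30,-0.0008,0,0.0014,0,0,0,30,-0.0008,0,0.0014,0,0,0,30,-0.01,0,0.0173,0,0,0,30,-0.02,0,0.0346,0,0,0,30,-0.03,0,0.052,0,0,0,30,-0.04,0,0.0693,0,0,0,30,-0.04,0,0.0693,0,0,0]

```text
clock: 23.35
position: [0.4603, 0.0131, 0.1886]
ee_rot: [-0.005, 0.966, 0.001, 0.26]
ft_force: [-0.3, -0.6, -0.7]
grip_width: 0.354
grasp_force: 0.0
```

>>> step_arm:
  commands: [30,0,0,0.03,0,0.01,0,30,0,0,0.06,0,0.06,0,30,0,0.05,0.1,0,0.12,0,30,0,0.12,0.13,0,0.167,0,30,0,0.2,0.13,0,0.167,0,30,0,0.3,0.13,0,0.167,0,30,0,0.4,0.13,0,0.167,0,30,0,0.45,0.13,0,0.167,0,30,0,0.45,0.13,0,0.167,0,30,0,0.45,0.13,0,0.167,0]

```text
clock: 24.6
position: [0.4604, 0.282, 0.2649]
ee_rot: [-0.004, 1.0, 0.002, -0.001]
ft_force: [0.6, -0.4, -0.5]
grip_width: 0.348
grasp_force: 0.0
```

```bash
python3 - <<'E'
from h import *
import cv2
o=look2();t=camera("top");s=camera("scene")
T=S+GS.apply([-.001,.0006,.062])  # tray underside if centred in the tier
e=edges(t,T,.034,range(292,370,4),win=6);print(len(e));arcfit(T,.034,GS,e)
f=lambda im,c,h:cv2.resize(im[c[1]-h:c[1]+h,c[0]-h:c[0]+h],(400,400),interpolation=cv2.INTER_CUBIC)
cv2.imwrite("pics/a8.png",np.hstack([f(t,(333,235),55),f(s,(315,240),55)])[:,:,::-1])
E
```

```text
t 24.6 pos [0.4604 0.282  0.2649] rel [ 39.8 269.7 193.4] turn [ 0.0004 -0.1672  0.0002] F [ 0.3 -0.4 -0.7] q [-0.84  0.12  0.23  1.65 -0.03  1.37  0.97] grip 0.348
15
dx dy mm yaw deg [-1.9  -1.58] -3.9 res [-0.81  0.05  0.58 -0.55 -0.19  4.89  0.47 -3.19  0.1   0.22  0.61 -0.17
  0.04  0.52 -2.58]
```

View pics/a8.png

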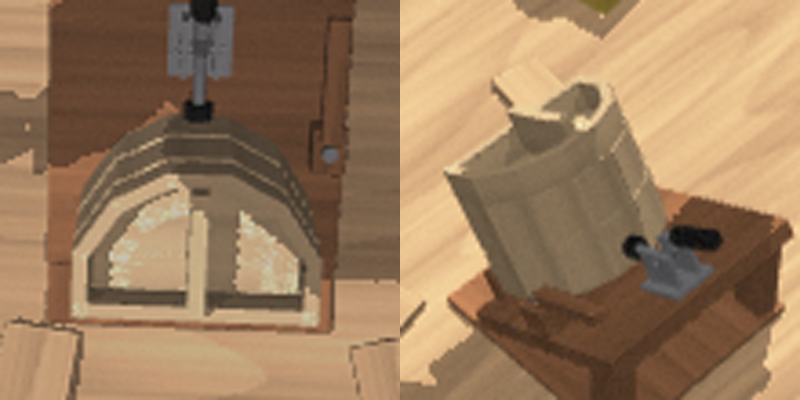

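Both seams are closed and even all round, and the outlines line up in both views. The last arc fit was spoiled by shadows on the rim (bad residuals), so I'm relying on the pictures and the seated height. The hand is clear, so I'm handing in.

```bash
python3 -c "
from workcell import *
print(hand_in())"
```

```text
the job is handed in; nothing more can be done
None
```

The deep tier is home in the clamped tier and the shallow tray is home in the deep tier; both are released and the arm is clear. It took about 25 s with peak seating force near 39 N; the job is handed in and no verdict was shown.

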